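Fit the spacer sleeve and top deck of a pipette stand

ROBOT

A 6-joint arm with a two-finger parallel gripper is mounted at the origin on a cart in front of the work surface, level with it; the furniture and walls round the work are solid. World frame = base frame: x ahead of the robot, y to its left, z up, the work surface at z = 0. Lengths are in m, angles in rad, forces in N, time in s.
With the tool pointing down it reaches from about 0.375 to 0.9 m from the base axis. Payload 3.1 kg.
Tool frame: the origin (TCP) lies midway between the tips of the shut fingers; the grasp point (between the pads) lies 19 mm behind it (manip.grasp_offset is the distance from the TCP to the grasp point, in m); z points along the fingers, y is the line along which they close (so a half turn about z gives the same grasp; the last joint's range is limited). The gripper opens to 85 mm and grips with 20 to 120 N. Pads are 22 mm wide; open, the fingers measure 114 mm over their backs; the gripper's body (76 mm by 85 mm) begins 54 mm behind the grasp point. The pads swing forward as they close: fully open they stand 13 mm farther back than shut.
Start: joints at [1.032, 0.527, 1.433, -0, 1.181, -0.178], TCP at [0.221, 0.585, 0.231] pointing down, gripper open.
Joint ranges: [-3.08, 3.08], [-0.75, 2.2], [0.22, 2.44], [-1.43, 4.57], [0, 2.65], [-2.85, 2.85]. Speed limits (rad/s): [2.79, 2.79, 3.14, 3.14, 3.14, 3.14].

INTERFACE

Orientations are given as a unit quaternion [x, y, z, w].
In Python, from station import sensors, cams, order, manip gives the robot as it stands.
- The arm moves only by the tool move_arm, never from a script. Its argument "targets" is a list of rows, each an object of numbers: "dx", "dy", "dz": the shift along the world's x, y, z normalised to -1 to 1, where 1 is 25 mm; "rx", "ry", "rz": the turn, a rotation vector about the world's x, y, z normalised to -1 to 1, where 1 is 30 degrees. A call has exactly 10 rows; each row shifts and turns the commanded pose from where the row before left it; what a row does not reach is not made up. A row lasts 1/8 s, in which the tool goes at most 62.5 mm and 10.7 degrees, less where a joint would pass 70% of its speed; a pose out of reach is approached as far as the arm can. A call with a number of a shift or a turn outside -1 to 1 is refused whole. A call with a gripper value outside its range is refused whole. "claw" is the opening in per cent of the stroke, from 0 (shut) to 100 (fully open), set as the call begins (left out, the last holds). The fingers move at their own pace and stop on an object; "newtons" is the grip in N (left out, the last holds). Time passes only in rows, so rows that do not move let the fingers close, or fill a call up. It gives the time, the measured TCP pose, the force, the opening and the grip force at its end, in the units of the state.
- sensors.sense(): the state, without advancing time (a new reading comes with each control period).
- cams.snapshot(name): name is "scene" or "top" or "wrist"; returns the picture (384x512x3 uint8, red, green, blue); there is no depth.
- cams.camera_model(name): a dict with "fx", "fy", "cx", "cy" (pixels), "extrinsics" (4x4, takes a point from world to camera coordinates). Camera axes: x right, y down, z forward; pixel columns grow to the right and rows downward; lengths in m; the calibration is good to about 2 mm. The wrist camera is an equidistant fisheye: a pixel r from the principal point sees the ray r / f radians off the axis. A picture is of the moment at which its call begins: read the wrist's pose just before it. camera_model takes no time and is no camera call; for the wrist camera it gives the pose at the moment of the call.
- order.sign_off(): hands the job in; it is judged then, once.
The state is a dict: "t": time; "q": joint angles; "qd": joint speeds; "tau": joint torques, N m; "tcp_pos": TCP position; "tool_rot": TCP orientation; "force": force on the tool from outside, world axes, zero at the start; "ft_torque": the same for the moment, N m; "finger_gap": opening from 0.0 (shut) to 1.0 (fully open); "gripper_force": force on a finger pad.
Only numpy, scipy, OpenCV 4.12 (cv2) and the standard library are available. Lean on these libraries where they do the work, as an engineer would, in place of code of your own. Each camera call takes 0.05 s, during which the arm holds its last target. There are 200 camera calls.

TASK

Put the pipette stand together: lower the longer of the two spacer sleeves over the stand's tall rod until it stands on the base, let go of it, and then fit the top deck, boss upward, over the rod with its slotted hole on the guide pin, so that it lies flat on the sleeve. Keep each part square and lower it all the way down gently, never letting it drop, and leave the shorter sleeve and everything else on the bench standing where it is.

Things in the scene. Friction and masses are not known exactly. Their poses are not given: they have to be found in the camera images.
- stand: pipette stand, fixed to the bench: grey base block 130 (x) x 90 (y) x 14 mm high, a steel rod of 12 mm diameter rising from its centre, and a steel guide pin of 8 mm diameter 45 mm from the rod along the stand's +x. Origin: on the bench under the rod, z up. Turned by up to 0.6 rad either way from the world axes; a black lamp supply box, lower than the rod, stands close behind it
- rod_foot (a point): point on the rod's axis at the top face of the base, 14 mm above the bench, where the sleeve's lower end must rest
- rod_tip (a point): tip of the tall rod, on its axis, 134 mm above the bench; the last 8 mm taper to a 4 mm tip
- pin_tip (a point): tip of the guide pin, on its axis, 123 mm above the bench; the last 6 mm taper to a 3 mm tip
- long_sleeve: the longer spacer sleeve: aluminium tube 95 mm long, outside diameter 32 mm, bore 15.6 mm right through, both ends alike, about 160 g, standing upright, loose. Origin: centre of its lower end, z up along the tube. Hold it within 15 mm of its top: held lower, the rod coming through may meet the gripper's palm. bottle_red_label stands close by, 56 mm from axis to axis
- short_sleeve: the shorter spacer sleeve, the same but 65 mm long; not to be used. Origin: centre of its lower end. It and the longer one may swap places; oil_dropper stands close by, 56 mm from axis to axis
- deck: top deck, loose, flat on the bench, about 150 g: white plate 118 (x) x 74 (y) x 8 mm with four empty 13 mm pipette holes. A square boss 30 x 30 mm, sides along x and y, stands 34 mm up from its middle (top 42 mm above the underside); a 15.6 mm bore runs through both. Origin: centre of the underside, z up. Fitted, its x points along the stand's x, its underside 109 mm above the bench
- deck_slot (a point): centre of the deck's slotted hole for the guide pin (17 mm along the deck's x, 11.5 mm along its y), at the underside of the plate, 45 mm along the deck's +x from the bore
- bottle_red_label: small brown bottle with red label and blue cap, 84 mm tall, 41 x 46 mm, loose bystander; origin under its centre
- oil_dropper: small amber dropper bottle with a red rubber top, 94 mm tall, 34 mm diameter, loose bystander; origin under its centre
- vial_amber: small open amber vial, 34 mm tall, 25 mm diameter, loose bystander about 60 mm from the boss's axis, beside the deck's -y edge; origin under its centre
- plaster_tape: roll of plaster tape lying flat, 54 mm diameter, 19 mm high, loose bystander; origin under its centre
- amber_bottle: amber bottle with a blue label and dark screw cap, 102 mm tall, 54 mm diameter, loose bystander; origin under its centre

How it is judged:
By the outcome, as a careful person would: the job done as asked, in the order asked, and still so for the second after the job is handed in, with the robot touching nothing.
It also fails if it takes over 69 s, if anything falls off the work surface, if the arm or the gripper's body presses on something with over 40 N, if the wrist force passes 120 N, or if a joint passes its speed limit or range.

## Working session

There is one attempt and no reset: what is moved stays moved. The work goes in short steps, Python scripts to look and compute and a tool call to move; the robot and the scene stay as the last step left them, time stands still between calls to the robot, and variables do not carry over. Pictures are saved under pics/ and viewed, at most 13 in all, crops included, and the job is handed in when it is done.

Besides the shell and the picture viewer there is one more tool, called after "Request:" as a command line: name --argument value ..., lists and objects as JSON in quotes. move_arm: Moves the arm, as the interface text tells. Scaled input: -1 to 1 covers 25 mm each way for a shift and 30 degrees each way for a turn. Its arguments: {"type":"object","properties":{"targets":{"type":"array"},"claw":{"type":"number"},"newtons":{"type":"number"}},"required":["targets"]}

```bash
mkdir -p pics; ls; cat > h.py <<'E'
import numpy as np, cv2
from station import sensors, cams, order, manip
def snap(n,f):
    m=cams.camera_model(n); im=cams.snapshot(n); cv2.imwrite(f,im[:,:,::-1]); return im,m
E
python3 - <<'E'
from h import *
for n in("scene","top"):
    im,m=snap(n,f"pics/{n}0.png"); print(n,m["fx"],m["fy"],m["cx"],m["cy"]); print(np.round(m["extrinsics"],4).tolist())
s=sensors.sense(); print(s); print(manip.grasp_offset)
a=cv2.imread("pics/scene0.png");b=cv2.imread("pics/top0.png")
E
```

```text
pics
scene 399.21729558198916 399.21729558198916 262.61663618242 190.58061295082635
[[0.8421, -0.539, 0.018, -0.4116], [-0.2232, -0.3787, -0.8982, 0.2316], [0.4909, 0.7524, -0.4392, 0.6048], [0.0, 0.0, 0.0, 1.0]]
top 404.9053782805836 404.9053782805836 252.8574459056529 187.83584411060292
[[-0.0271, -0.9995, 0.0161, 0.0696], [-0.9867, 0.0241, -0.1607, 0.5486], [0.1602, -0.0203, -0.9869, 1.0951], [0.0, 0.0, 0.0, 1.0]]
{'t': 0.1, 'q': array([ 1.03148531e+00,  5.28370976e-01,  1.43376842e+00,  1.09183778e-05,
        1.18138749e+00, -1.78487314e-01]), 'qd': array([-0.00095165, -0.00199027, -0.00231174,  0.00133801,  0.00031347,
        0.00091363]), 'tau': array([-6.00306612e-04, -4.43301201e+01, -1.78585982e+01, -2.47359512e-04,
        3.89268287e-03, -2.19965017e-05]), 'tcp_pos': array([0.22028382, 0.58421439, 0.23043466]), 'tool_rot': array([ 1.79436715e-01,  9.83769043e-01, -9.03721412e-04, -3.44420020e-04]), 'force': array([ 0.13260295,  0.44875631, -0.35676462]), 'ft_torque': array([-0.01445268, -0.03992667,  0.02852159]), 'gripper_force': 0.0, 'finger_gap': 1.0015852978181978}
0.0187
```

View pics/scene0.png

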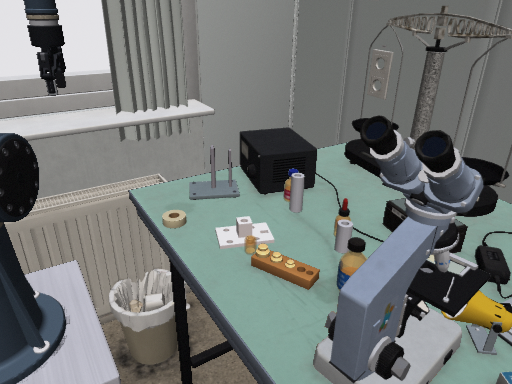

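View pics/top0.png

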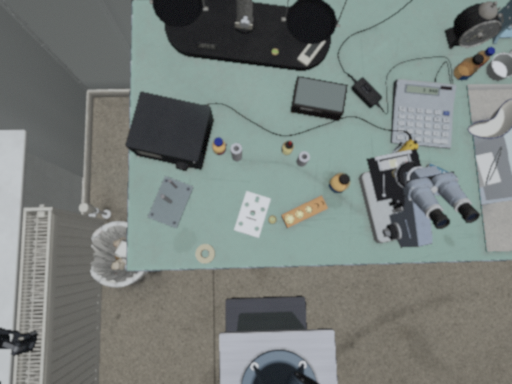

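The scene view shows the long sleeve at (297,192) beside the red-label bottle, the stand at (214,188), the deck at (244,232) and the short sleeve at (344,236). In the top view they are at sleeve (237,152), stand (171,202) and deck (252,214). Next I'll cast rays for rough positions.

```bash
cat >> h.py <<'E'
def ray(m,u,v,fish=False):
    E=np.array(m["extrinsics"]);R,t=E[:3,:3],E[:3,3]
    x,y=(u-m["cx"])/m["fx"],(v-m["cy"])/m["fy"]
    if fish:
        r=np.hypot(x,y); d=np.array([x/r*np.sin(r),y/r*np.sin(r),np.cos(r)]) if r>1e-9 else np.array([0,0,1.])
    else: d=np.array([x,y,1.])
    return -R.T@t, R.T@d
def onz(m,u,v,z,fish=False):
    o,d=ray(m,u,v,fish); return o+d*(z-o[2])/d[2]
def proj(m,p,fish=False):
    E=np.array(m["extrinsics"]);c=E[:3,:3]@np.array(p)+E[:3,3]
    if fish:
        r=np.hypot(c[0],c[1]);k=np.arctan2(r,c[2])/r
        return m["cx"]+m["fx"]*c[0]*k, m["cy"]+m["fy"]*c[1]*k
    return m["cx"]+m["fx"]*c[0]/c[2], m["cy"]+m["fy"]*c[1]/c[2]
E
python3 - <<'E'
from h import *
m=cams.camera_model("top")
for n,u,v,z in[("sleeve",237,147,.095),("sleevebase",239,158,0),("short",303,154,.065),("boss",252,211,.042),("deck",252.5,214.5,.008),("stand",171,202,.014),("redbottle",217,143,.084),("tape",204,253,.019),("box",180,100,.1),("boxfront",205,165,0),("vial",272,219,.034)]: print(n,onz(m,u,v,z).round(3))
w=cams.camera_model("wrist");E=np.array(w["extrinsics"]);print(w["fx"],w["cx"],w["cy"],(-E[:3,:3].T@E[:3,3]).round(3),E[:3,:3].round(2).tolist())
im=cv2.imread("pics/top0.png")[80:270,110:350];cv2.imwrite("pics/topc.png",cv2.resize(im,None,fx=3.1,fy=3.1,interpolation=cv2.INTER_CUBIC))
E
```

```text
sleeve [0.656 0.097 0.095]
sleevebase [0.648 0.093 0.   ]
short [ 0.639 -0.087  0.065]
boss [0.485 0.06  0.042]
deck [0.478 0.058 0.008]
stand [0.52  0.29  0.014]
redbottle [0.671 0.152 0.084]
tape [0.373 0.197 0.019]
box [0.792 0.251 0.1  ]
boxfront [0.629 0.194 0.   ]
vial [0.462 0.004 0.034]
297.3186396354542 256.9909954004113 192.7184097837374 [0.15  0.611 0.374] [[0.35, 0.94, -0.0], [0.89, -0.34, 0.3], [0.28, -0.11, -0.96]]
```

View pics/topc.png

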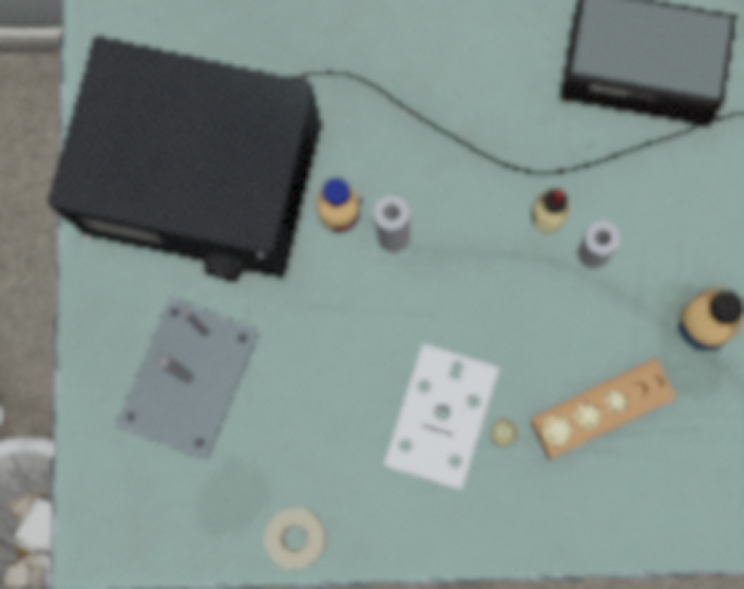

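The crop shows the rod foot near (190,380), the pin at (190,320), the deck bore at (443,411) with its slot at (456,370), and the vial at (503,432) on the deck's -y side. Next I'll move over towards the stand for a wrist view.

Request:
move_arm --targets '[{"dx":1,"dy":-1},{"dx":1,"dy":-1},{"dx":1,"dy":-1},{"dx":1,"dy":-1},{"dx":1,"dy":-1},{"dx":1,"dy":-1},{"dx":1,"dy":-1},{"dx":1,"dy":-1},{"dx":1,"dy":-1},{"dx":0,"dy":0}]' --claw 80 --newtons 40

```text
schema error: expected keys dx, dy, dz, rx, ry, rz
```

```bash
python3 - <<'E'
from h import *
import pickle
im,m=snap("wrist","pics/w1.png");s=sensors.sense();print(s["tcp_pos"],s["tool_rot"],s["t"])
pickle.dump((im,m,s),open("w1.pkl","wb"))
for n,p in(("stand",(.52,.29,.014)),("sleeve",(.652,.095,.095)),("deck",(.48,.058,.04))): print(n,proj(m,p,True))
b=cv2.resize(cv2.imread("pics/w1.png"),None,fx=1.5,fy=1.5,interpolation=cv2.INTER_CUBIC);cv2.imwrite("pics/w1b.png",b)
E
```

```text
[0.22033743 0.58428057 0.23055476] [ 1.79448942e-01  9.83766925e-01 -7.89801244e-04 -3.02456407e-04] 0.15
stand (np.float64(168.32224452140235), np.float64(367.74123938238995))
sleeve (np.float64(120.9825843929491), np.float64(434.26122349502384))
deck (np.float64(70.69016270290325), np.float64(371.18631041602214))
```

View pics/w1b.png

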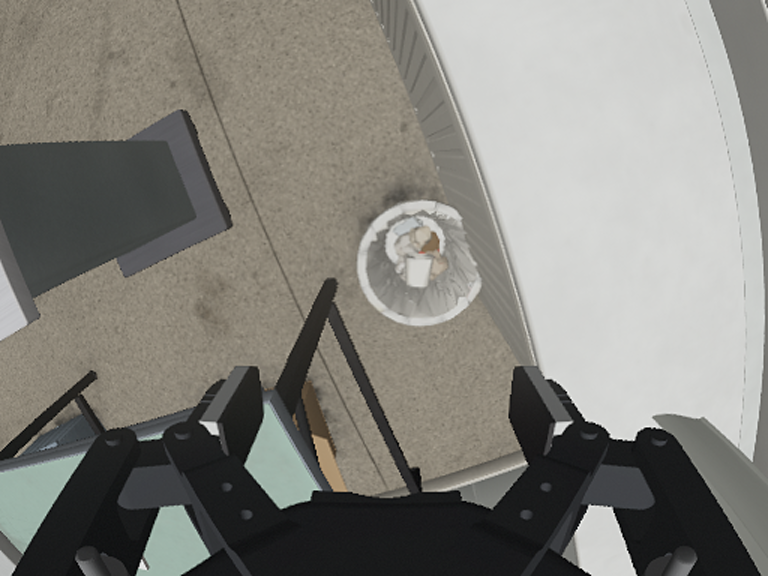

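The move was refused because every row needs all six keys. This picture shows only the floor and cart, with the gripper covering the lower third. I'll repeat the move with full rows.

Request:
move_arm --targets '[{"dx":1,"dy":-1,"dz":0,"rx":0,"ry":0,"rz":0},{"dx":1,"dy":-1,"dz":0,"rx":0,"ry":0,"rz":0},{"dx":1,"dy":-1,"dz":0,"rx":0,"ry":0,"rz":0},{"dx":1,"dy":-1,"dz":0,"rx":0,"ry":0,"rz":0},{"dx":1,"dy":-1,"dz":0,"rx":0,"ry":0,"rz":0},{"dx":1,"dy":-1,"dz":0,"rx":0,"ry":0,"rz":0},{"dx":1,"dy":-1,"dz":0,"rx":0,"ry":0,"rz":0},{"dx":1,"dy":-1,"dz":0,"rx":0,"ry":0,"rz":0},{"dx":1,"dy":-1,"dz":0,"rx":0,"ry":0,"rz":0},{"dx":1,"dy":-1,"dz":0,"rx":0,"ry":0,"rz":0}]' --claw 80 --newtons 40

```text
t: 1.4
tcp_pos: [0.4711, 0.3338, 0.231]
tool_rot: [0.179, 0.984, -0.0, -0.0]
force: [0.2, 0.7, 0.2]
finger_gap: 0.797
gripper_force: 0.0
```

Request:
move_arm --targets '[{"dx":1,"dy":-1,"dz":0,"rx":0,"ry":0,"rz":0},{"dx":1,"dy":-1,"dz":0,"rx":0,"ry":0,"rz":0},{"dx":0,"dy":0,"dz":0,"rx":0,"ry":0,"rz":0},{"dx":0,"dy":0,"dz":0,"rx":0,"ry":0,"rz":0},{"dx":0,"dy":0,"dz":0,"rx":0,"ry":0,"rz":0},{"dx":0,"dy":0,"dz":0,"rx":0,"ry":0,"rz":0},{"dx":0,"dy":0,"dz":0,"rx":0,"ry":0,"rz":0},{"dx":0,"dy":0,"dz":0,"rx":0,"ry":0,"rz":0},{"dx":0,"dy":0,"dz":0,"rx":0,"ry":0,"rz":0},{"dx":0,"dy":0,"dz":0,"rx":0,"ry":0,"rz":0}]'

```text
t: 2.65
tcp_pos: [0.5206, 0.2847, 0.2313]
tool_rot: [0.179, 0.984, 0.0, -0.0]
force: [-0.6, -0.9, 0.1]
finger_gap: 0.8
gripper_force: 0.0
```

```bash
python3 - <<'E'
from h import *
import pickle
im,m=snap("wrist","pics/w2.png");s=sensors.sense();print(s["tcp_pos"],s["tool_rot"],s["t"])
pickle.dump((im,m,s),open("w2.pkl","wb"))
for n,p in(("stand",(.52,.29,.134)),("sleeve",(.652,.095,.095)),("deck",(.48,.058,.04))): print(n,proj(m,p,True))
b=cv2.resize(cv2.imread("pics/w2.png"),None,fx=1.5,fy=1.5,interpolation=cv2.INTER_CUBIC);cv2.imwrite("pics/w2b.png",b)
E
```

```text
[0.52061489 0.28472729 0.2313271 ] [ 1.79450714e-01  9.83766965e-01 -5.01486563e-06  9.54727853e-06] 2.7
stand (np.float64(262.9311433282799), np.float64(190.73221022465594))
sleeve (np.float64(156.53649908396142), np.float64(323.86940548995176))
deck (np.float64(88.28736971682275), np.float64(202.55239931554948))
```

View pics/w2b.png

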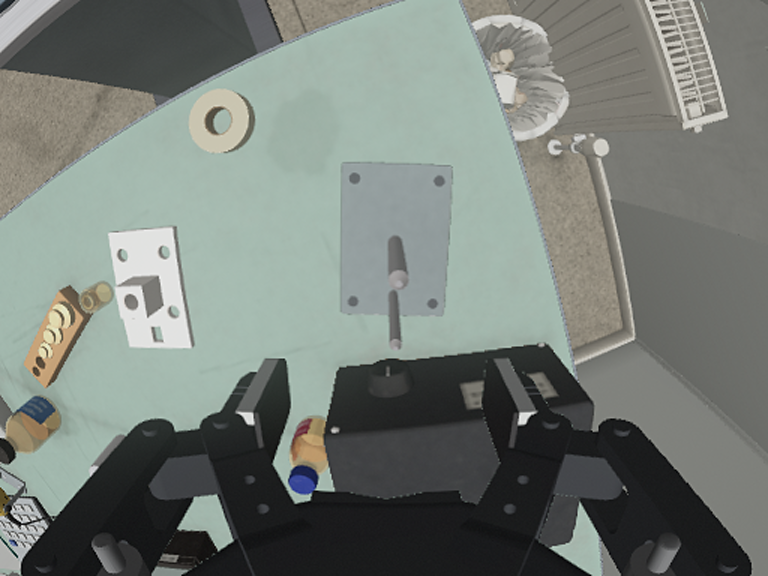

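The wrist view (at 1.5x) shows the rod tip at (399,281), the pin tip at (395,345), the base corners at (342,164) to (447,316), the deck's slot at (157,334) and bore at (131,302), and the bottle's blue cap at (303,480).

```bash
python3 - <<'E'
from h import *
import pickle
im,m,s=pickle.load(open("w2.pkl","rb"))
g=im.astype(int)
hsv=cv2.cvtColor(im,cv2.COLOR_RGB2HSV)
for nm,(u,v) in dict(rod=(266,187),pin=(263,230)).items():
    r=9;print(nm);print(g[v-r:v+r,u-r:u+r].sum(2)//3)
def line(c): return 0
# base corners via contour of grey-blue
c=im[120,240];print("base",c, im[100,300])
mask=(np.abs(g-c.astype(int)).sum(2)<40).astype(np.uint8)
mask=cv2.morphologyEx(mask,cv2.MORPH_CLOSE,np.ones((5,5)))
cs,_=cv2.findContours(mask,0,1);k=[x for x in cs if cv2.pointPolygonTest(x,(240,120),False)>=0][0]
ap=cv2.approxPolyDP(cv2.convexHull(k),4,True)[:,0];print(ap.tolist())
P=[onz(m,*p,.014,True)[:2] for p in ap];print(np.round(P,4).tolist())
print("edges",[round(float(np.linalg.norm(P[i]-P[i-1])),4) for i in range(len(P))],[round(float(np.degrees(np.arctan2(*(P[i]-P[i-1])[::-1]))),1) for i in range(len(P))],"c",np.mean(P,0))
a=onz(m,266,187,.134,True);b=onz(m,263.3,230,.123,True);print(a,b,np.linalg.norm((b-a)[:2]),np.degrees(np.arctan2(*(b-a)[1::-1])))
# deck
D=[onz(m,x/1.5,y/1.5,.008,True)[:2] for x,y in((109,232),(176,227),(193,347),(128,349))];print("deck",np.round(D,4).tolist(),np.mean(D,0))
print("boss",onz(m,131/1.5,301/1.5,.042,True),"slot",onz(m,157/1.5,334/1.5,.008,True))
print("cap",onz(m,303/1.5,480/1.5,.084,True))
E
```

```text
rod
[[155 139 114 110 110 110 107 104 101  98  95  94  93  91 133 155 153 152]
 [154 139 114 109 109 108 105 102  98  95  93  93  92  89 133 156 153 152]
 [155 139 113 108 106 121 129 143 153 141 138 124  96  88 123 149 153 152]
 [155 143 118 106 130 155 160 160 160 156 152 148 138 113 109 142 155 153]
 [155 145 118 128 156 164 163 160 157 154 151 148 146 128 114 141 154 154]
 [155 143 136 155 164 164 161 159 156 152 149 145 143 137 129 143 155 154]
 [154 150 153 163 163 162 160 157 154 151 147 142 139 137 138 149 154 153]
 [155 149 153 161 161 160 159 157 152 148 143 137 135 132 131 148 157 153]
 [155 155 156 159 159 159 159 157 152 146 140 135 131 129 127 139 152 153]
 [155 154 155 157 158 159 160 161 166 164 147 130 127 125 121 142 156 153]
 [156 158 157 156 156 159 163 167 171 171 160 136 125 122 126 145 155 154]
 [156 156 157 156 155 157 163 170 171 170 170 150 121 120 135 150 154 154]
 [156 156 155 153 151 154 161 170 172 171 164 140 120 123 141 153 154 155]
 [155 155 155 154 152 148 150 153 156 156 144 126 134 149 153 153 153 155]
 [155 155 156 157 154 148 147 144 137 134 135 
[... 1701 characters left out ...]
 [185, 303], [155, 243], [227, 109], [306, 0]]
[[0.3875, 0.4733], [0.4495, 0.4752], [0.6904, 0.463], [0.7066, 0.4143], [0.6935, 0.1106], [0.6829, 0.1036], [0.5733, 0.1102], [0.4434, 0.2752], [0.3467, 0.4139]]
edges [0.0721, 0.062, 0.2412, 0.0513, 0.304, 0.0128, 0.1098, 0.21, 0.1692] [55.5, 1.8, -2.9, -71.5, -92.5, -146.2, 176.5, 128.2, 124.9] c [0.55263413 0.31548767]
[0.51783094 0.29357186 0.134     ] [0.55905423 0.27611793 0.123     ] 0.04476605106599888 -22.94778373771807
deck [[0.4097, 0.0443], [0.4356, 0.1161], [0.5454, 0.0761], [0.5231, 0.0007]] [0.47845264 0.0593099 ]
boss [0.47697406 0.05945517 0.042     ] slot [0.52018935 0.04448374 0.008     ]
cap [0.6702349  0.15188546 0.084     ]
```

Request:
move_arm --targets '[{"dx":0.53,"dy":-0.76,"dz":0,"rx":0,"ry":0,"rz":-0.289},{"dx":0.53,"dy":-0.76,"dz":0,"rx":0,"ry":0,"rz":-0.289},{"dx":0.53,"dy":-0.76,"dz":0,"rx":0,"ry":0,"rz":-0.289},{"dx":0.53,"dy":-0.76,"dz":0,"rx":0,"ry":0,"rz":-0.289},{"dx":0.53,"dy":-0.76,"dz":0,"rx":0,"ry":0,"rz":-0.289},{"dx":0.53,"dy":-0.76,"dz":0,"rx":0,"ry":0,"rz":-0.289},{"dx":0.53,"dy":-0.76,"dz":0,"rx":0,"ry":0,"rz":-0.289},{"dx":0.53,"dy":-0.76,"dz":0,"rx":0,"ry":0,"rz":-0.289},{"dx":0.53,"dy":-0.76,"dz":0,"rx":0,"ry":0,"rz":-0.289},{"dx":0.53,"dy":-0.76,"dz":0,"rx":0,"ry":0,"rz":-0.289}]'

```text
t: 3.95
tcp_pos: [0.6535, 0.094, 0.2312]
tool_rot: [0.807, 0.59, -0.0, -0.0]
force: [0.1, -0.1, 0.5]
finger_gap: 0.805
gripper_force: 0.0
```

Request:
move_arm --targets '[{"dx":0,"dy":0,"dz":-0.8,"rx":0,"ry":0,"rz":0},{"dx":0,"dy":0,"dz":-0.8,"rx":0,"ry":0,"rz":0},{"dx":0,"dy":0,"dz":0,"rx":0,"ry":0,"rz":0},{"dx":0,"dy":0,"dz":0,"rx":0,"ry":0,"rz":0},{"dx":0,"dy":0,"dz":0,"rx":0,"ry":0,"rz":0},{"dx":0,"dy":0,"dz":0,"rx":0,"ry":0,"rz":0},{"dx":0,"dy":0,"dz":0,"rx":0,"ry":0,"rz":0},{"dx":0,"dy":0,"dz":0,"rx":0,"ry":0,"rz":0},{"dx":0,"dy":0,"dz":0,"rx":0,"ry":0,"rz":0},{"dx":0,"dy":0,"dz":0,"rx":0,"ry":0,"rz":0}]'

```text
t: 5.2
tcp_pos: [0.6531, 0.0947, 0.1913]
tool_rot: [0.806, 0.592, -0.0, -0.0]
force: [0.1, 0.3, 0.8]
finger_gap: 0.802
gripper_force: 0.0
```

```bash
python3 - <<'E'
from h import *
import pickle
im,m,s=pickle.load(open("w2.pkl","rb"))
a=onz(m,265.3,188.8,.134,True);b=onz(m,263.3,232,.123,True);print(a,b,np.linalg.norm((b-a)[:2]),np.degrees(np.arctan2(*(b-a)[1::-1])))
P=[onz(m,x/1.5,y/1.5,.014,True)[:2] for x,y in((342,164),(452,167),(447,316),(342,313))];print(np.round(P,4).tolist(),np.mean(P,0))
im,m=snap("wrist","pics/w3.png");s=sensors.sense();print(s["tcp_pos"],s["tool_rot"],s["t"])
pickle.dump((im,m,s),open("w3.pkl","wb"))
for n,p in(("sleeve",(.652,.095,.095)),("deck",(.48,.058,.04))): print(n,proj(m,p,True))
b=cv2.resize(cv2.imread("pics/w3.png"),None,fx=1.5,fy=1.5,interpolation=cv2.INTER_CUBIC);cv2.imwrite("pics/w3b.png",b)
E
```

```text
[0.51910873 0.29246966 0.134     ] [0.56097951 0.27540704 0.123     ] 0.045213877597626004 -22.171227028250883
[[0.4442, 0.2761], [0.4774, 0.3581], [0.5967, 0.313], [0.5617, 0.2287]] [0.5199901  0.29399059]
[0.6530841  0.09475224 0.1912704 ] [ 8.05793019e-01  5.92197272e-01 -2.29771857e-05 -2.44137501e-05] 5.25
sleeve (np.float64(255.5276056447808), np.float64(193.87682247123666))
deck (np.float64(128.5065947265204), np.float64(248.99064423424971))
```

View pics/w3b.png

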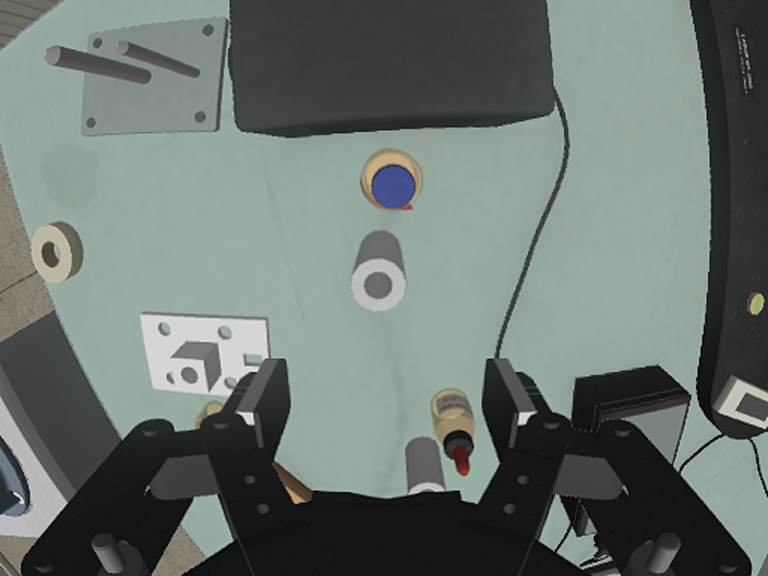

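The view (at 1.5x) shows the sleeve's top ring centred at about (379,284), midway between the fingers, and the blue cap at (393,185). I'll fit the ring exactly.

```bash
python3 - <<'E'
from h import *
import pickle
im,m,s=pickle.load(open("w3.pkl","rb"))
g=im.astype(int);print(g[189,225:280].sum(1)//3); print(g[165:225,253].sum(1)//3)
mask=((g.min(2)>180)&(g.max(2)-g.min(2)<25)).astype(np.uint8)
cs,_=cv2.findContours(mask[150:230,215:295],cv2.RETR_EXTERNAL,1,offset=(215,150));k=max(cs,key=cv2.contourArea)
print(cv2.contourArea(k),cv2.fitEllipse(k))
(u,v),_,_=cv2.fitEllipse(k);p=onz(m,u,v,.095,True);print(p)
E
```

```text
[160 159 158 159 159 159 159 159 152 169 186 185 185 186 187 187 190 162
 102 101 103 103 106 107 107 107 107 107 108 106 105 104 103 101 100  91
 143 184 193 191 191 189 188 189 190 169 151 162 161 161 160 161 161 160
 161]
[108 107 107 106 106 106 100 151 185 188 189 191 189 187 189 194 134 103
 107 107 106 107 107 107 108 106 106 107 106 106 107 106 105 105 169 187
 187 189 190 190 190 190 164 153 153 153 154 154 154 154 153 154 154 156
 157 157 157 156 157 157]
893.0 ((251.70347595214844, 189.6779327392578), (33.271461486816406, 34.254642486572266), 98.91707611083984)
[0.65004039 0.09950199 0.095     ]
```

Request:
move_arm --targets '[{"dx":-0.12,"dy":0.19,"dz":0,"rx":0,"ry":0,"rz":0},{"dx":0,"dy":0,"dz":-0.85,"rx":0,"ry":0,"rz":0},{"dx":0,"dy":0,"dz":-0.85,"rx":0,"ry":0,"rz":0},{"dx":0,"dy":0,"dz":-0.85,"rx":0,"ry":0,"rz":0},{"dx":0,"dy":0,"dz":-0.85,"rx":0,"ry":0,"rz":0},{"dx":0,"dy":0,"dz":-0.85,"rx":0,"ry":0,"rz":0},{"dx":0,"dy":0,"dz":-0.5,"rx":0,"ry":0,"rz":0},{"dx":0,"dy":0,"dz":-0.32,"rx":0,"ry":0,"rz":0},{"dx":0,"dy":0,"dz":0,"rx":0,"ry":0,"rz":0},{"dx":0,"dy":0,"dz":0,"rx":0,"ry":0,"rz":0}]'

```text
t: 6.5
tcp_pos: [0.6507, 0.0996, 0.0653]
tool_rot: [0.806, 0.592, 0.001, 0.0]
force: [0.5, -0.4, 0.2]
finger_gap: 0.799
gripper_force: 0.0
```

Request:
move_arm --targets '[{"dx":0,"dy":0,"dz":0,"rx":0,"ry":0,"rz":0},{"dx":0,"dy":0,"dz":0,"rx":0,"ry":0,"rz":0},{"dx":0,"dy":0,"dz":0,"rx":0,"ry":0,"rz":0},{"dx":0,"dy":0,"dz":0,"rx":0,"ry":0,"rz":0},{"dx":0,"dy":0,"dz":0,"rx":0,"ry":0,"rz":0},{"dx":0,"dy":0,"dz":0,"rx":0,"ry":0,"rz":0},{"dx":0,"dy":0,"dz":0,"rx":0,"ry":0,"rz":0},{"dx":0,"dy":0,"dz":0,"rx":0,"ry":0,"rz":0},{"dx":0,"dy":0,"dz":0,"rx":0,"ry":0,"rz":0},{"dx":0,"dy":0,"dz":0,"rx":0,"ry":0,"rz":0}]' --claw 0 --newtons 40

```text
t: 7.75
tcp_pos: [0.6504, 0.0995, 0.0653]
tool_rot: [0.806, 0.592, 0.0, 0.0]
force: [-1.6, -0.5, 5.8]
finger_gap: 0.364
gripper_force: 39.8
```

Request:
move_arm --targets '[{"dx":0,"dy":0,"dz":0.2,"rx":0,"ry":0,"rz":0},{"dx":0,"dy":0,"dz":0.6,"rx":0,"ry":0,"rz":0},{"dx":0,"dy":0,"dz":0.9,"rx":0,"ry":0,"rz":0},{"dx":0,"dy":0,"dz":0.9,"rx":0,"ry":0,"rz":0},{"dx":0,"dy":0,"dz":0.9,"rx":0,"ry":0,"rz":0},{"dx":0,"dy":0,"dz":0.9,"rx":0,"ry":0,"rz":0},{"dx":0,"dy":0,"dz":0.9,"rx":0,"ry":0,"rz":0},{"dx":0,"dy":0,"dz":0.8,"rx":0,"ry":0,"rz":0},{"dx":0,"dy":0,"dz":0.5,"rx":0,"ry":0,"rz":0},{"dx":0,"dy":0,"dz":0,"rx":0,"ry":0,"rz":0}]'

```text
t: 9.0
tcp_pos: [0.6506, 0.0995, 0.2309]
tool_rot: [0.806, 0.592, 0.001, 0.001]
force: [-0.6, 0.1, -1.8]
finger_gap: 0.362
gripper_force: 39.7
```

Request:
move_arm --targets '[{"dx":-0.4,"dy":0.72,"dz":0,"rx":0,"ry":0,"rz":0.285},{"dx":-0.4,"dy":0.72,"dz":0,"rx":0,"ry":0,"rz":0.285},{"dx":-0.4,"dy":0.72,"dz":0,"rx":0,"ry":0,"rz":0.285},{"dx":-0.4,"dy":0.72,"dz":0,"rx":0,"ry":0,"rz":0.285},{"dx":-0.4,"dy":0.72,"dz":0,"rx":0,"ry":0,"rz":0.285},{"dx":-0.4,"dy":0.72,"dz":0,"rx":0,"ry":0,"rz":0.285},{"dx":-0.4,"dy":0.72,"dz":0,"rx":0,"ry":0,"rz":0.285},{"dx":-0.4,"dy":0.72,"dz":0,"rx":0,"ry":0,"rz":0.285},{"dx":-0.4,"dy":0.72,"dz":0,"rx":0,"ry":0,"rz":0.285},{"dx":-0.4,"dy":0.72,"dz":0,"rx":0,"ry":0,"rz":0.285}]'

```text
t: 10.25
tcp_pos: [0.549, 0.2799, 0.2283]
tool_rot: [0.187, 0.982, -0.001, -0.001]
force: [0.6, 0.2, -1.8]
finger_gap: 0.364
gripper_force: 39.8
```

Request:
move_arm --targets '[{"dx":0,"dy":0,"dz":0,"rx":0,"ry":0,"rz":0},{"dx":0,"dy":0,"dz":0,"rx":0,"ry":0,"rz":0},{"dx":0,"dy":0,"dz":0,"rx":0,"ry":0,"rz":0},{"dx":0,"dy":0,"dz":0,"rx":0,"ry":0,"rz":0},{"dx":0,"dy":0,"dz":0,"rx":0,"ry":0,"rz":0},{"dx":0,"dy":0,"dz":0,"rx":0,"ry":0,"rz":0},{"dx":0,"dy":0,"dz":0,"rx":0,"ry":0,"rz":0},{"dx":0,"dy":0,"dz":0,"rx":0,"ry":0,"rz":0},{"dx":0,"dy":0,"dz":0,"rx":0,"ry":0,"rz":0},{"dx":0,"dy":0,"dz":0,"rx":0,"ry":0,"rz":0}]'

```text
t: 11.5
tcp_pos: [0.5501, 0.2795, 0.2296]
tool_rot: [0.19, 0.982, 0.0, 0.0]
force: [0.0, 0.0, -0.6]
finger_gap: 0.361
gripper_force: 39.8
```

```bash
python3 - <<'E'
from h import *
import pickle
im,m=snap("wrist","pics/w4.png");s=sensors.sense();print(s["tcp_pos"],s["tool_rot"],s["t"])
pickle.dump((im,m,s),open("w4.pkl","wb"))
T=s["tcp_pos"]
for n,p in(("rod",(.519,.293,.134)),("sleevebot",T-[0,0,.0653]),("sleevetop",T+[0,0,.0297])): print(n,proj(m,p,True))
b=cv2.resize(cv2.imread("pics/w4.png")[130:330,140:372],None,fx=3,fy=3,interpolation=cv2.INTER_CUBIC);cv2.imwrite("pics/w4b.png",b)
E
```

```text
[0.55008716 0.27951826 0.22956013] [1.89711358e-01 9.81839906e-01 3.93628394e-07 4.36358672e-06] 11.55
rod (np.float64(258.4812122281641), np.float64(154.45144133849274))
sleevebot (np.float64(257.4410513448427), np.float64(206.28553012313893))
sleevetop (np.float64(257.90331320507715), np.float64(277.0895220328019))
```

View pics/w4b.png

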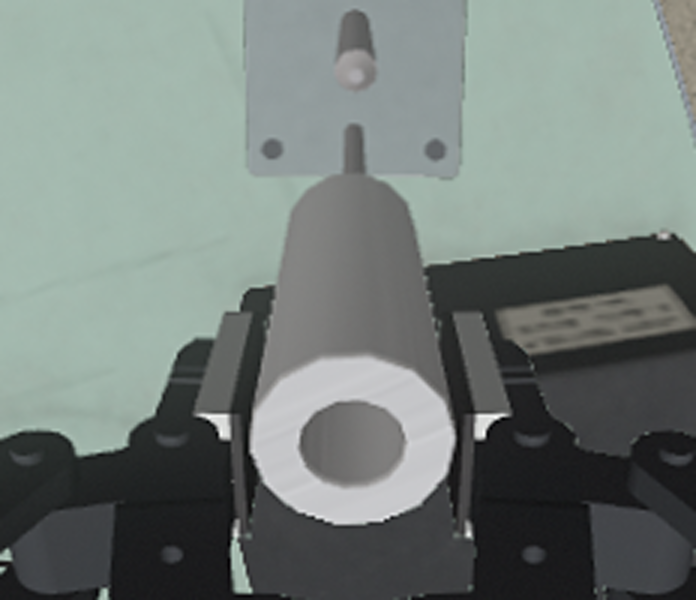

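The crop (3x, offset 140,130) shows the rod tip at (357,73), the sleeve's top centre at (353,440), its lower near edge at row 172 with sides at 291 and 411. These match the predictions; I'll compute the shift.

```bash
python3 - <<'E'
from h import *
import pickle
im,m,s=pickle.load(open("w4.pkl","rb"));T=s["tcp_pos"]
g=im.astype(int).sum(2)//3
print("rod patch 245..272 x 144..162");print(g[144:163,249:270])
c=T-[0,0,.0653];th=np.linspace(0,6.283,73)
q=np.array([proj(m,c+.016*np.array([np.cos(t),np.sin(t),0]),True) for t in th]);print("pred bottom rows",q[:,1].min(),"cols",q[:,0].min(),q[:,0].max())
print(g[180:196,257]);print(g[200,232:284])
for uv in((259,154.3),(258.5,154.3)): 
    p=onz(m,*uv,.134,True);print(p, (p-T)[:2]/.025)
E
```

```text
rod patch 245..272 x 144..162
[[153 153 154 136 106 107 106 106 103 100  96  94  93  91  88 134 154 151
  151 150 150]
 [153 153 152 133 106 107 106 104 100  98  93  92  92  91  88 129 151 150
  150 150 151]
 [153 153 148 127 106 105 112 116 118 126 121 117 110  94  88 114 143 151
  151 151 151]
 [154 153 148 126 108 125 143 147 148 156 151 147 140 115  94 105 140 151
  151 151 150]
 [153 154 147 125 129 155 163 161 158 155 152 150 147 137 114 106 138 151
  150 151 151]
 [154 154 143 130 151 163 160 159 156 153 150 147 144 142 133 113 134 151
  151 151 151]
 [153 154 142 142 159 162 159 157 155 151 147 143 139 137 136 134 144 151
  150 150 151]
 [153 153 150 154 161 158 158 156 152 148 143 138 136 135 132 138 149 153
  150 151 151]
 [153 152 156 159 158 156 157 156 154 150 144 137 132 130 127 127 143 152
  150 150 151]
 [152 152 155 156 156 156 157 158 162 163 161 148 131 126 125 123 137 149
  151 150 150]
 [153 151 155 156 154 156 158 163 168 169 168 157 133 122 122 120 134 148
  151 150 150]
 [152 152 152 153 152 154 157 165 170 169 168 162 139 121 120 122 140 150
  151 150 149]
 [
[... 399 characters left out ...]
 147 147 148 151 149 150 150
  151 151 151]
 [151 151 151 151 152 152 152 152 151 147 149 151 151 151 151 149 151 150
  151 152 152]
 [151 151 152 152 152 152 151 151 150 150 150 150 151 151 151 150 149 151
  152 151 152]]
pred bottom rows 185.69828051978726 cols 236.07149732882743 278.8133982366324
[102 102 101 102 102 101 102 105 117 119 118 118 119 118 118 118]
[170 171 171 172 160 136 128 130 131 132 131 130 130 128 128 128 127 126
 126 124 123 122 122 120 119 118 117 115 114 113 113 112 113 112 111 110
 110 108 108 108 107 108 105 101 128 162 172 170 170 169 169 169]
[0.51904108 0.29343894 0.134     ] [-1.24184304  0.55682744]
[0.51888915 0.29306096 0.134     ] [-1.24792018  0.54170797]
```

Request:
move_arm --targets '[{"dx":-0.42,"dy":0.19,"dz":0,"rx":0,"ry":0,"rz":0},{"dx":-0.42,"dy":0.19,"dz":0,"rx":0,"ry":0,"rz":0},{"dx":-0.42,"dy":0.185,"dz":0,"rx":0,"ry":0,"rz":0},{"dx":0,"dy":0,"dz":0,"rx":0,"ry":0,"rz":0},{"dx":0,"dy":0,"dz":-0.3,"rx":0,"ry":0,"rz":0},{"dx":0,"dy":0,"dz":-0.3,"rx":0,"ry":0,"rz":0},{"dx":0,"dy":0,"dz":-0.3,"rx":0,"ry":0,"rz":0},{"dx":0,"dy":0,"dz":-0.3,"rx":0,"ry":0,"rz":0},{"dx":0,"dy":0,"dz":-0.3,"rx":0,"ry":0,"rz":0},{"dx":0,"dy":0,"dz":0,"rx":0,"ry":0,"rz":0}]'

```text
t: 12.8
tcp_pos: [0.5181, 0.2934, 0.1911]
tool_rot: [0.19, 0.982, -0.0, -0.001]
force: [0.2, 0.1, -1.0]
finger_gap: 0.361
gripper_force: 39.8
```

```bash
python3 - <<'E'
from h import *
s=sensors.sense();print(s["tcp_pos"],s["force"],s["ft_torque"])
im,m=snap("wrist","pics/w5.png")
g=im.astype(int).sum(2)//3
print(g[150:200:2,235:282:2])
E
```

```text
[0.51810691 0.29340189 0.19112955] [ 0.15930912  0.06123803 -1.03127063] [0.0296327  0.03096535 0.01717546]
[[148 148 149 148 146 146 147 147 147 147 145 145 146 146 147 147 146 147
  145 145 145 146 146 145]
 [147 147 148 147 146 146 147 148 147 146 146 146 147 147 147 146 146 146
  146 145 145 145 144 145]
 [148 149 148 148 147 147 147 147 146 146 146 148 148 148 147 147 146 146
  145 146 147 145 144 144]
 [149 149 148 147 147 147 148 148 148 146 146 147 148 147 147 146 146 145
  145 146 145 144 144 145]
 [149 149 148 148 147 147 148 148 147 146 145 146 146 146 147 147 146 145
  146 146 145 144 144 145]
 [149 149 147 147 148 147 147 148 147 146 144 145 145 145 146 148 148 146
  146 146 145 144 144 145]
 [149 148 148 147 148 147 147 147 148 147 146 146 145 145 146 146 148 146
  147 147 146 144 144 145]
 [149 148 148 147 148 146 145 147 147 147 146 146 145 145 145 146 146 146
  146 145 146 144 144 144]
 [149 148 147 147 146 145 145 146 146 147 147 146 146 146 146 144 144 145
  145 144 145 145 143 144]
 [149 148 148 146 145 145 144 145 145 147 143 129 134 148 146 145 145 146
  145 144
[... 833 characters left out ...]
47 146 146 147 148 148 149 125 103 101  94  90  87  95 146 145 146
  146 144 145 144 145 144]
 [148 147 147 145 146 148 149 144 124 116 115 113 111 104  96 147 146 146
  146 145 145 145 144 144]
 [148 147 146 146 147 145 130 122 121 119 117 115 111 109 109 112 119 144
  146 146 146 144 145 145]
 [148 147 147 149 135 125 124 122 121 119 117 114 112 110 110 109 105 105
  139 146 146 144 144 144]
 [148 148 149 134 124 125 124 122 121 119 116 115 112 109 110 109 106 104
  104 140 146 144 145 144]
 [148 149 141 126 126 124 124 122 120 118 116 114 112 109 109 108 106 106
  103 103 140 145 145 145]
 [148 147 124 126 126 125 124 123 120 117 117 113 111 109 108 109 105 104
  103 103 108 147 145 146]]
```

Request:
move_arm --targets '[{"dx":0.01,"dy":0,"dz":-0.2,"rx":0,"ry":0,"rz":0},{"dx":0,"dy":0,"dz":-0.4,"rx":0,"ry":0,"rz":0},{"dx":0,"dy":0,"dz":-0.5,"rx":0,"ry":0,"rz":0},{"dx":0,"dy":0,"dz":-0.5,"rx":0,"ry":0,"rz":0},{"dx":0,"dy":0,"dz":-0.5,"rx":0,"ry":0,"rz":0},{"dx":0,"dy":0,"dz":-0.5,"rx":0,"ry":0,"rz":0},{"dx":0,"dy":0,"dz":-0.5,"rx":0,"ry":0,"rz":0},{"dx":0,"dy":0,"dz":-0.5,"rx":0,"ry":0,"rz":0},{"dx":0,"dy":0,"dz":-0.4,"rx":0,"ry":0,"rz":0},{"dx":0,"dy":0,"dz":-0.2,"rx":0,"ry":0,"rz":0}]'

```text
t: 14.1
tcp_pos: [0.5186, 0.2935, 0.0863]
tool_rot: [0.19, 0.982, -0.0, -0.0]
force: [1.1, 0.5, -1.2]
finger_gap: 0.361
gripper_force: 39.8
```

Request:
move_arm --targets '[{"dx":0,"dy":0,"dz":-0.05,"rx":0,"ry":0,"rz":0},{"dx":0,"dy":0,"dz":-0.05,"rx":0,"ry":0,"rz":0},{"dx":0,"dy":0,"dz":-0.05,"rx":0,"ry":0,"rz":0},{"dx":0,"dy":0,"dz":-0.04,"rx":0,"ry":0,"rz":0},{"dx":0,"dy":0,"dz":-0.04,"rx":0,"ry":0,"rz":0},{"dx":0,"dy":0,"dz":-0.03,"rx":0,"ry":0,"rz":0},{"dx":0,"dy":0,"dz":-0.02,"rx":0,"ry":0,"rz":0},{"dx":0,"dy":0,"dz":0,"rx":0,"ry":0,"rz":0},{"dx":0,"dy":0,"dz":0,"rx":0,"ry":0,"rz":0},{"dx":0,"dy":0,"dz":0,"rx":0,"ry":0,"rz":0}]'

```text
t: 15.35
tcp_pos: [0.5189, 0.2936, 0.0801]
tool_rot: [0.19, 0.982, 0.0, 0.0]
force: [-0.6, 0.1, -2.3]
finger_gap: 0.362
gripper_force: 39.8
```

Request:
move_arm --targets '[{"dx":0,"dy":0,"dz":-0.02,"rx":0,"ry":0,"rz":0},{"dx":0,"dy":0,"dz":0,"rx":0,"ry":0,"rz":0},{"dx":0,"dy":0,"dz":-0.02,"rx":0,"ry":0,"rz":0},{"dx":0,"dy":0,"dz":0,"rx":0,"ry":0,"rz":0},{"dx":0,"dy":0,"dz":-0.02,"rx":0,"ry":0,"rz":0},{"dx":0,"dy":0,"dz":0,"rx":0,"ry":0,"rz":0},{"dx":0,"dy":0,"dz":0,"rx":0,"ry":0,"rz":0},{"dx":0,"dy":0,"dz":0,"rx":0,"ry":0,"rz":0},{"dx":0,"dy":0,"dz":0,"rx":0,"ry":0,"rz":0},{"dx":0,"dy":0,"dz":0,"rx":0,"ry":0,"rz":0}]'

```text
t: 16.6
tcp_pos: [0.519, 0.2936, 0.0792]
tool_rot: [0.19, 0.982, 0.0, 0.0]
force: [-1.2, -0.2, 6.0]
finger_gap: 0.362
gripper_force: 40.4
```

Request:
move_arm --targets '[{"dx":0,"dy":0,"dz":0,"rx":0,"ry":0,"rz":0},{"dx":0,"dy":0,"dz":0,"rx":0,"ry":0,"rz":0},{"dx":0,"dy":0,"dz":0,"rx":0,"ry":0,"rz":0},{"dx":0,"dy":0,"dz":0,"rx":0,"ry":0,"rz":0},{"dx":0,"dy":0,"dz":0,"rx":0,"ry":0,"rz":0},{"dx":0,"dy":0,"dz":0,"rx":0,"ry":0,"rz":0},{"dx":0,"dy":0,"dz":0,"rx":0,"ry":0,"rz":0},{"dx":0,"dy":0,"dz":0.2,"rx":0,"ry":0,"rz":0},{"dx":0,"dy":0,"dz":0.4,"rx":0,"ry":0,"rz":0},{"dx":0,"dy":0,"dz":0.6,"rx":0,"ry":0,"rz":0}]' --claw 75

```text
t: 17.85
tcp_pos: [0.5187, 0.2936, 0.1093]
tool_rot: [0.19, 0.982, -0.0, -0.0]
force: [-0.0, 0.1, -0.3]
finger_gap: 0.749
gripper_force: 0.0
```

```bash
python3 - <<'E'
from h import *
s=sensors.sense();print(s["tcp_pos"],s["force"],s["finger_gap"])
im,m=snap("wrist","pics/w6.png")
for z in(.109,):
  for p in((.519,.293,z),(.519+.016*.93,.293-.016*.37,z)): print(proj(m,p,True))
b=im[110:330,120:392];cv2.imwrite("pics/w6b.png",cv2.resize(b[:,:,::-1],None,fx=2,fy=2))
E
```

```text
[0.51874318 0.2935967  0.10934528] [-0.04191397  0.12296213 -0.27543042] 0.7487223728149041
(np.float64(256.88634642596816), np.float64(247.43864846810933))
(np.float64(257.0022795613201), np.float64(272.11009693365645))
```

View pics/w6b.png

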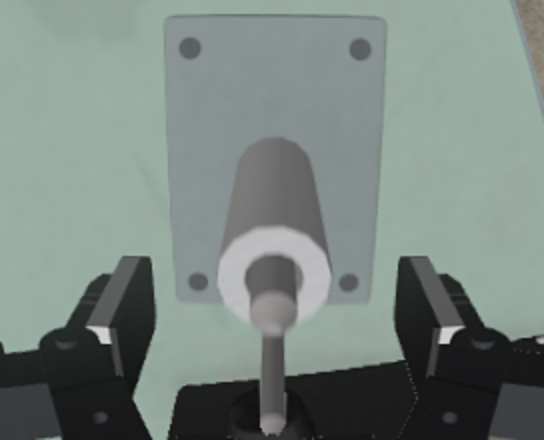

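The view shows the sleeve upright on the base with the rod through it, ring at (273,277) and pin tip at (272,422), and the base edges square to the image. The stand's yaw is therefore about -21.9°. Next, the deck.

Request:
move_arm --targets '[{"dx":0,"dy":0,"dz":0.9,"rx":0,"ry":0,"rz":0},{"dx":0,"dy":0,"dz":1,"rx":0,"ry":0,"rz":0},{"dx":0,"dy":0,"dz":1,"rx":0,"ry":0,"rz":0},{"dx":0,"dy":0,"dz":0.8,"rx":0,"ry":0,"rz":0},{"dx":-0.17,"dy":-1,"dz":0,"rx":0,"ry":0,"rz":0},{"dx":-0.17,"dy":-1,"dz":0,"rx":0,"ry":0,"rz":0},{"dx":-0.17,"dy":-1,"dz":0,"rx":0,"ry":0,"rz":0},{"dx":-0.17,"dy":-1,"dz":0,"rx":0,"ry":0,"rz":0},{"dx":-0.17,"dy":-1,"dz":0,"rx":0,"ry":0,"rz":0},{"dx":-0.17,"dy":-1,"dz":0,"rx":0,"ry":0,"rz":0}]' --claw 52

```text
t: 19.15
tcp_pos: [0.4934, 0.1429, 0.2019]
tool_rot: [0.19, 0.982, 0.0, 0.001]
force: [-0.2, -0.3, 0.9]
finger_gap: 0.523
gripper_force: 0.0
```

Request:
move_arm --targets '[{"dx":-0.17,"dy":-1,"dz":-0.5,"rx":0,"ry":0,"rz":0.07},{"dx":-0.17,"dy":-1,"dz":-0.6,"rx":0,"ry":0,"rz":0},{"dx":-0.17,"dy":-0.9,"dz":-0.6,"rx":0,"ry":0,"rz":0},{"dx":-0.1,"dy":-0.46,"dz":-0.4,"rx":0,"ry":0,"rz":0},{"dx":0,"dy":0,"dz":0,"rx":0,"ry":0,"rz":0},{"dx":0,"dy":0,"dz":0,"rx":0,"ry":0,"rz":0},{"dx":0,"dy":0,"dz":0,"rx":0,"ry":0,"rz":0},{"dx":0,"dy":0,"dz":0,"rx":0,"ry":0,"rz":0},{"dx":0,"dy":0,"dz":0,"rx":0,"ry":0,"rz":0},{"dx":0,"dy":0,"dz":0,"rx":0,"ry":0,"rz":0}]'

```text
t: 20.4
tcp_pos: [0.4781, 0.0598, 0.1486]
tool_rot: [0.172, 0.985, 0.0, 0.0]
force: [-0.1, 0.5, 0.6]
finger_gap: 0.52
gripper_force: 0.0
```

```bash
python3 - <<'E'
from h import *
import pickle
im,m=snap("wrist","pics/w7.png");s=sensors.sense();print(s["tcp_pos"],s["tool_rot"],s["t"])
pickle.dump((im,m,s),open("w7.pkl","wb"))
g=im.astype(int)
mask=((g.min(2)>150)&(g.max(2)-g.min(2)<22)).astype(np.uint8)
cs,_=cv2.findContours(mask,cv2.RETR_CCOMP,1)
for k in cs:
    a=cv2.contourArea(k)
    if a>25: 
        r=cv2.minAreaRect(k);print(round(a),np.round(r[0],1),np.round(r[1],1),round(r[2],1),cv2.approxPolyDP(k,4,True)[:,0].tolist() if a>400 else "")
print(proj(m,(.477,.0595,.042),True))
cv2.imwrite("pics/w7b.png",cv2.resize(im[60:330,100:420,::-1],None,fx=2,fy=2,interpolation=cv2.INTER_CUBIC))
E
```

```text
[0.47812603 0.05970327 0.14859259] [1.71619337e-01 9.85163337e-01 1.02357516e-05 4.31828961e-05] 20.45
219 [ 19.5 377.5] [11. 29.] 90.0 
68 [ 30.1 347.6] [12.2  8.9] 56.3 
84 [ 28.6 331.3] [24.4  4.8] 30.1 
35 [320. 273.] [ 8. 10.] 90.0 
35 [194. 273.] [ 8. 10.] 90.0 
2458 [ 15.6 296.9] [106.6  41.1] 53.0 [[0, 242], [0, 287], [5, 293], [0, 310], [14, 325], [32, 320], [44, 335], [42, 341], [63, 326]]
8542 [255.  177.5] [115.  78.] 90.0 [[216, 122], [222, 235], [292, 234], [294, 120]]
164 [256.5 222. ] [11. 16.] 0.0 
122 [232.3 201.8] [12.7 12. ] 45.0 
120 [280.3 201.3] [12.  12.7] 45.0 
241 [256.  190.5] [18. 17.] 0.0 
288 [255.5 169.5] [35.  9.] -0.0 
142 [230.  144.5] [13.4 13.4] 45.0 
140 [280.3 143.8] [12.7 13.4] 45.0 
(np.float64(256.6493597350204), np.float64(189.25064533550582))
```

View pics/w7b.png

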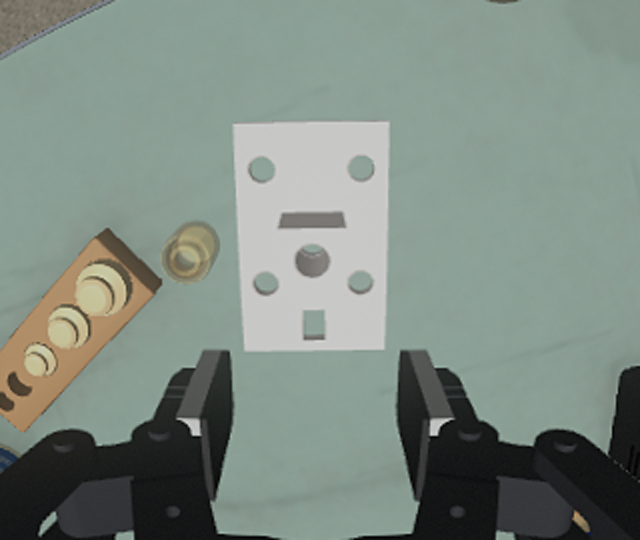

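The view shows the deck square between the fingers: bore at (311,261) in the crop, slot at (314,325), and the vial at (190,251) on the -y side. I'll compute the centre and yaw.

```bash
python3 - <<'E'
from h import *
import pickle
im,m,s=pickle.load(open("w7.pkl","rb"));T=s["tcp_pos"]
yaw=lambda d:round(float(np.degrees(np.arctan2(d[1],d[0]))),2)
b=onz(m,255.8,190.3,.042,True)
P=[onz(m,u,v,.008,True)[:2] for u,v in((216,121),(222,235.5),(292.5,235),(294.7,120))]
Q=[onz(m,u,v,.008,True)[:2] for u,v in((230,144.5),(232.3,201.8),(280.3,201.3),(280.3,143.8),(256.5,222))]
print("bore",b,"corner mean",np.mean(P,0),"L",np.linalg.norm(P[1]-P[0]),"W",np.linalg.norm(P[2]-P[1]))
print("yaw edges",yaw(P[1]-P[0]),yaw(P[2]-P[3]),"ends",yaw(P[2]-P[1])-90,yaw(P[3]-P[0])-90,"holes",yaw(Q[1]-Q[0]),yaw(Q[2]-Q[3]),"slot",Q[4],yaw(Q[4]-b[:2]),np.linalg.norm(Q[4]-b[:2]))
print("vial",onz(m,195,185.5,.034,True)); a=np.degrees(np.arctan2(s["tool_rot"][1],s["tool_rot"][0]));print("tool closing yaw",2*a-90)
print((b-T)[:2]/.025)
E
```

```text
bore [0.4776526  0.05847053 0.042     ] corner mean [0.47811169 0.05874938] L 0.1192369579249834 W 0.07479482057668439
yaw edges -18.85 -18.99 ends -19.39 -19.129999999999995 holes -18.84 -18.67 slot [0.5197767  0.04390228] -19.08 0.04457212164391893
vial [0.45666149 0.00677278 0.034     ]
tool closing yaw 70.2360318221618
[-0.01893733 -0.04930965]
```

Request:
move_arm --targets '[{"dx":-0.02,"dy":-0.045,"dz":0,"rx":0,"ry":0,"rz":0.025},{"dx":0,"dy":0,"dz":-0.8,"rx":0,"ry":0,"rz":0},{"dx":0,"dy":0,"dz":-0.8,"rx":0,"ry":0,"rz":0},{"dx":0,"dy":0,"dz":-0.8,"rx":0,"ry":0,"rz":0},{"dx":0,"dy":0,"dz":-0.8,"rx":0,"ry":0,"rz":0},{"dx":0,"dy":0,"dz":-0.8,"rx":0,"ry":0,"rz":0},{"dx":0,"dy":0,"dz":-0.6,"rx":0,"ry":0,"rz":0},{"dx":0,"dy":0,"dz":-0.4,"rx":0,"ry":0,"rz":0},{"dx":0,"dy":0,"dz":-0.2,"rx":0,"ry":0,"rz":0},{"dx":0,"dy":0,"dz":-0.14,"rx":0,"ry":0,"rz":0}]'

```text
t: 21.7
tcp_pos: [0.4778, 0.0585, 0.0151]
tool_rot: [0.165, 0.986, 0.0, 0.0]
force: [0.5, 0.6, -1.1]
finger_gap: 0.52
gripper_force: 0.0
```

Request:
move_arm --targets '[{"dx":0,"dy":0,"dz":0,"rx":0,"ry":0,"rz":0},{"dx":0,"dy":0,"dz":0,"rx":0,"ry":0,"rz":0},{"dx":0,"dy":0,"dz":0,"rx":0,"ry":0,"rz":0},{"dx":0,"dy":0,"dz":0,"rx":0,"ry":0,"rz":0},{"dx":0,"dy":0,"dz":0,"rx":0,"ry":0,"rz":0},{"dx":0,"dy":0,"dz":0,"rx":0,"ry":0,"rz":0},{"dx":0,"dy":0,"dz":0,"rx":0,"ry":0,"rz":0},{"dx":0,"dy":0,"dz":0,"rx":0,"ry":0,"rz":0},{"dx":0,"dy":0,"dz":0,"rx":0,"ry":0,"rz":0},{"dx":0,"dy":0,"dz":0,"rx":0,"ry":0,"rz":0}]' --claw 0 --newtons 50

```text
t: 22.95
tcp_pos: [0.4777, 0.0585, 0.0153]
tool_rot: [0.165, 0.986, 0.0, 0.0]
force: [-0.7, 0.1, 5.7]
finger_gap: 0.343
gripper_force: 51.3
```

Request:
move_arm --targets '[{"dx":0,"dy":0,"dz":0.2,"rx":0,"ry":0,"rz":0},{"dx":0,"dy":0,"dz":0.5,"rx":0,"ry":0,"rz":0},{"dx":0,"dy":0,"dz":0.8,"rx":0,"ry":0,"rz":0},{"dx":0,"dy":0,"dz":0.9,"rx":0,"ry":0,"rz":0},{"dx":0,"dy":0,"dz":0.9,"rx":0,"ry":0,"rz":0},{"dx":0,"dy":0,"dz":0.9,"rx":0,"ry":0,"rz":0},{"dx":0,"dy":0,"dz":0.9,"rx":0,"ry":0,"rz":0},{"dx":0,"dy":0,"dz":0.8,"rx":0,"ry":0,"rz":0},{"dx":0,"dy":0,"dz":0.6,"rx":0,"ry":0,"rz":0},{"dx":0,"dy":0,"dz":0.3,"rx":0,"ry":0,"rz":0}]'

```text
t: 24.2
tcp_pos: [0.4776, 0.0585, 0.1863]
tool_rot: [0.165, 0.986, 0.0, 0.001]
force: [-0.1, -0.3, -1.4]
finger_gap: 0.34
gripper_force: 50.8
```

Request:
move_arm --targets '[{"dx":0.1,"dy":0.5,"dz":0,"rx":0,"ry":0,"rz":0},{"dx":0.17,"dy":0.97,"dz":0,"rx":0,"ry":0,"rz":-0.05},{"dx":0.17,"dy":0.97,"dz":0,"rx":0,"ry":0,"rz":-0.047},{"dx":0.17,"dy":0.97,"dz":0,"rx":0,"ry":0,"rz":0},{"dx":0.17,"dy":0.97,"dz":0,"rx":0,"ry":0,"rz":0},{"dx":0.17,"dy":0.97,"dz":0,"rx":0,"ry":0,"rz":0},{"dx":0.17,"dy":0.97,"dz":0,"rx":0,"ry":0,"rz":0},{"dx":0.17,"dy":0.97,"dz":0,"rx":0,"ry":0,"rz":0},{"dx":0.17,"dy":0.97,"dz":0,"rx":0,"ry":0,"rz":0},{"dx":0.1,"dy":0.6,"dz":0,"rx":0,"ry":0,"rz":0}]'

```text
t: 25.45
tcp_pos: [0.5159, 0.2816, 0.184]
tool_rot: [0.19, 0.982, -0.0, -0.001]
force: [-0.2, -0.5, -2.7]
finger_gap: 0.344
gripper_force: 50.8
```

Request:
move_arm --targets '[{"dx":0.09,"dy":0.52,"dz":0,"rx":0,"ry":0,"rz":0},{"dx":0,"dy":0,"dz":0,"rx":0,"ry":0,"rz":0},{"dx":0,"dy":0,"dz":0,"rx":0,"ry":0,"rz":0},{"dx":0,"dy":0,"dz":0,"rx":0,"ry":0,"rz":0},{"dx":0,"dy":0,"dz":0,"rx":0,"ry":0,"rz":0},{"dx":0,"dy":0,"dz":0,"rx":0,"ry":0,"rz":0},{"dx":0,"dy":0,"dz":0,"rx":0,"ry":0,"rz":0},{"dx":0,"dy":0,"dz":0,"rx":0,"ry":0,"rz":0},{"dx":0,"dy":0,"dz":0,"rx":0,"ry":0,"rz":0},{"dx":0,"dy":0,"dz":0,"rx":0,"ry":0,"rz":0}]'

```text
t: 26.7
tcp_pos: [0.5188, 0.293, 0.185]
tool_rot: [0.19, 0.982, -0.0, -0.0]
force: [0.1, -0.6, -1.4]
finger_gap: 0.342
gripper_force: 50.8
```

```bash
python3 - <<'E'
from h import *
import pickle
im,m=snap("wrist","pics/w8.png");s=sensors.sense();T=s["tcp_pos"];print(T,s["tool_rot"],s["force"],s["t"])
pickle.dump((im,m,s),open("w8.pkl","wb"))
a=np.degrees(np.arctan2(s["tool_rot"][1],s["tool_rot"][0]));yw=np.radians(2*a-180);print(np.degrees(yw))
ux,uy=np.array([np.cos(yw),np.sin(yw),0]),np.array([-np.sin(yw),np.cos(yw),0])
for n,x,y,z in(("bore",0,0,.042),("slot",.045,0,.008),("c1",-.059,.037,.008),("c2",-.059,-.037,.008),("c3",.059,.037,.008),("c4",.059,-.037,.008)): print(n,np.round(proj(m,T+ux*x+uy*y+[0,0,z-.0153],True),1))
for n,p in(("rod",(.5192,.2926,.134)),("pin",(.561,.2754,.123))): print(n,np.round(proj(m,p,True),1))
cv2.imwrite("pics/w8b.png",cv2.resize(im[90:350,100:420,::-1],None,fx=2.2,fy=2.2,interpolation=cv2.INTER_CUBIC))
E
```

```text
[0.51882593 0.29304527 0.18507695] [ 1.90194602e-01  9.81746410e-01 -1.56403907e-07 -4.83593600e-06] [ 0.04478765  0.50656702 -0.56438204] 26.75
-21.928282340713537
bore [257.9 273.6]
slot [257.7 303.4]
c1 [329.1 136.6]
c2 [186.2 136.7]
c3 [313.1 318. ]
c4 [202.2 318.2]
rod [257.1 213.8]
pin [256.7 261.5]
```

View pics/w8b.png

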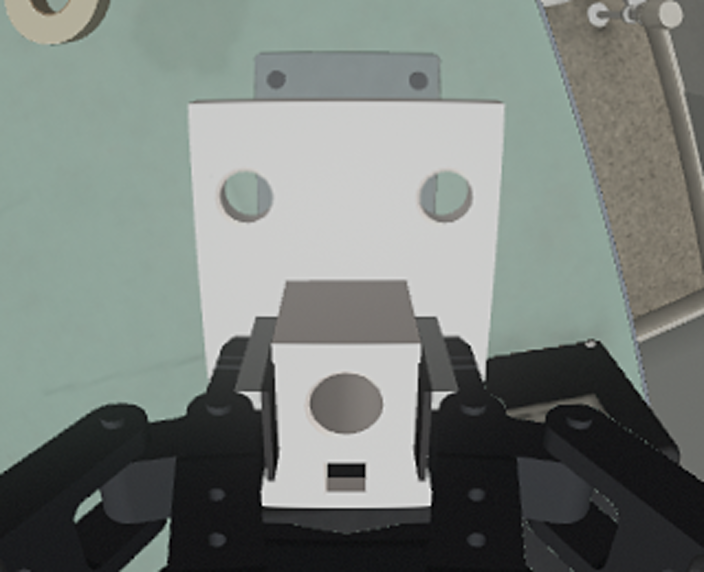

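The view shows the deck held level, with its near edge at row 102 parallel to the base's edge at row 53. Bore (346,403) and corners match the predictions within a pixel. I'll lower it onto the rod tip.

Request:
move_arm --targets '[{"dx":0.01,"dy":0,"dz":-0.3,"rx":0,"ry":0,"rz":0},{"dx":0,"dy":0,"dz":-0.3,"rx":0,"ry":0,"rz":0},{"dx":0,"dy":0,"dz":-0.3,"rx":0,"ry":0,"rz":0},{"dx":0,"dy":0,"dz":-0.2,"rx":0,"ry":0,"rz":0},{"dx":0,"dy":0,"dz":-0.15,"rx":0,"ry":0,"rz":0},{"dx":0,"dy":0,"dz":-0.1,"rx":0,"ry":0,"rz":0},{"dx":0,"dy":0,"dz":-0.1,"rx":0,"ry":0,"rz":0},{"dx":0,"dy":0,"dz":-0.1,"rx":0,"ry":0,"rz":0},{"dx":0,"dy":0,"dz":-0.1,"rx":0,"ry":0,"rz":0},{"dx":0,"dy":0,"dz":0,"rx":0,"ry":0,"rz":0}]'

```text
t: 28.0
tcp_pos: [0.519, 0.2929, 0.1436]
tool_rot: [0.19, 0.982, -0.0, -0.0]
force: [-0.0, 0.1, -2.0]
finger_gap: 0.345
gripper_force: 50.8
```

Request:
move_arm --targets '[{"dx":0,"dy":0,"dz":-0.06,"rx":0,"ry":0,"rz":0},{"dx":0,"dy":0,"dz":-0.06,"rx":0,"ry":0,"rz":0},{"dx":0,"dy":0,"dz":-0.06,"rx":0,"ry":0,"rz":0},{"dx":0,"dy":0,"dz":-0.06,"rx":0,"ry":0,"rz":0},{"dx":0,"dy":0,"dz":-0.06,"rx":0,"ry":0,"rz":0},{"dx":0,"dy":0,"dz":-0.06,"rx":0,"ry":0,"rz":0},{"dx":0,"dy":0,"dz":-0.06,"rx":0,"ry":0,"rz":0},{"dx":0,"dy":0,"dz":-0.06,"rx":0,"ry":0,"rz":0},{"dx":0,"dy":0,"dz":0,"rx":0,"ry":0,"rz":0},{"dx":0,"dy":0,"dz":0,"rx":0,"ry":0,"rz":0}]'

```text
t: 29.25
tcp_pos: [0.5191, 0.293, 0.1318]
tool_rot: [0.19, 0.982, 0.0, 0.0]
force: [-0.5, -1.0, -1.2]
finger_gap: 0.344
gripper_force: 50.8
```

Request:
move_arm --targets '[{"dx":0,"dy":0,"dz":-0.05,"rx":0,"ry":0,"rz":0},{"dx":0,"dy":0,"dz":-0.05,"rx":0,"ry":0,"rz":0},{"dx":0,"dy":0,"dz":-0.05,"rx":0,"ry":0,"rz":0},{"dx":0,"dy":0,"dz":-0.05,"rx":0,"ry":0,"rz":0},{"dx":0,"dy":0,"dz":-0.04,"rx":0,"ry":0,"rz":0},{"dx":0,"dy":0,"dz":-0.03,"rx":0,"ry":0,"rz":0},{"dx":0,"dy":0,"dz":-0.02,"rx":0,"ry":0,"rz":0},{"dx":0,"dy":0,"dz":0,"rx":0,"ry":0,"rz":0},{"dx":0,"dy":0,"dz":0,"rx":0,"ry":0,"rz":0},{"dx":0,"dy":0,"dz":0,"rx":0,"ry":0,"rz":0}]'

```text
t: 30.5
tcp_pos: [0.5191, 0.293, 0.1246]
tool_rot: [0.19, 0.982, 0.0, 0.0]
force: [-0.5, 0.4, -1.0]
finger_gap: 0.343
gripper_force: 50.8
```

Request:
move_arm --targets '[{"dx":0,"dy":0,"dz":-0.015,"rx":0,"ry":0,"rz":0},{"dx":0,"dy":0,"dz":0,"rx":0,"ry":0,"rz":0},{"dx":0,"dy":0,"dz":-0.015,"rx":0,"ry":0,"rz":0},{"dx":0,"dy":0,"dz":0,"rx":0,"ry":0,"rz":0},{"dx":0,"dy":0,"dz":-0.015,"rx":0,"ry":0,"rz":0},{"dx":0,"dy":0,"dz":0,"rx":0,"ry":0,"rz":0},{"dx":0,"dy":0,"dz":0,"rx":0,"ry":0,"rz":0},{"dx":0,"dy":0,"dz":0,"rx":0,"ry":0,"rz":0},{"dx":0,"dy":0,"dz":0,"rx":0,"ry":0,"rz":0},{"dx":0,"dy":0,"dz":0,"rx":0,"ry":0,"rz":0}]'

```text
t: 31.75
tcp_pos: [0.5193, 0.2931, 0.1243]
tool_rot: [0.19, 0.982, 0.0, 0.0]
force: [-1.4, -0.2, 5.7]
finger_gap: 0.34
gripper_force: 51.6
```

Request:
move_arm --targets '[{"dx":0,"dy":0,"dz":0,"rx":0,"ry":0,"rz":0},{"dx":0,"dy":0,"dz":0,"rx":0,"ry":0,"rz":0},{"dx":0,"dy":0,"dz":0,"rx":0,"ry":0,"rz":0},{"dx":0,"dy":0,"dz":0,"rx":0,"ry":0,"rz":0},{"dx":0,"dy":0,"dz":0,"rx":0,"ry":0,"rz":0},{"dx":0,"dy":0,"dz":0,"rx":0,"ry":0,"rz":0},{"dx":0,"dy":0,"dz":0.2,"rx":0,"ry":0,"rz":0},{"dx":0,"dy":0,"dz":0.5,"rx":0,"ry":0,"rz":0},{"dx":0,"dy":0,"dz":0.8,"rx":0,"ry":0,"rz":0},{"dx":0,"dy":0,"dz":0.8,"rx":0,"ry":0,"rz":0}]' --claw 65

```text
t: 33.0
tcp_pos: [0.5194, 0.2931, 0.1824]
tool_rot: [0.19, 0.982, 0.0, 0.0]
force: [1.0, -0.3, 0.0]
finger_gap: 0.649
gripper_force: 0.0
```

Request:
move_arm --targets '[{"dx":0,"dy":0,"dz":0.8,"rx":0,"ry":0,"rz":0},{"dx":0,"dy":0,"dz":0.6,"rx":0,"ry":0,"rz":0},{"dx":0,"dy":0,"dz":0.3,"rx":0,"ry":0,"rz":0},{"dx":0,"dy":0,"dz":0,"rx":0,"ry":0,"rz":0},{"dx":0,"dy":0,"dz":0,"rx":0,"ry":0,"rz":0},{"dx":0,"dy":0,"dz":0,"rx":0,"ry":0,"rz":0},{"dx":0,"dy":0,"dz":0,"rx":0,"ry":0,"rz":0},{"dx":0,"dy":0,"dz":0,"rx":0,"ry":0,"rz":0},{"dx":0,"dy":0,"dz":0,"rx":0,"ry":0,"rz":0},{"dx":0,"dy":0,"dz":0,"rx":0,"ry":0,"rz":0}]'

```text
t: 34.25
tcp_pos: [0.5191, 0.293, 0.2234]
tool_rot: [0.19, 0.982, -0.0, -0.0]
force: [-0.1, 0.4, -0.0]
finger_gap: 0.65
gripper_force: 0.0
```

```bash
python3 - <<'E'
from h import *
im,m=snap("wrist","pics/w9.png");s=sensors.sense();print(s["tcp_pos"],s["force"],s["t"])
yw=np.radians(-22);R=np.array([.5192,.2927,0]);ux,uy=np.array([np.cos(yw),np.sin(yw),0]),np.array([-np.sin(yw),np.cos(yw),0])
for x,y in((-.059,.037),(-.059,-.037),(.059,.037),(.059,-.037),(0.045,0)): print(np.round(proj(m,R+ux*x+uy*y+[0,0,.117],True),1))
a=im[90:330,130:390,::-1]; sc,_=snap("scene","pics/sc2.png"); b=sc[110:350,150:410,::-1]
cv2.imwrite("pics/f.png",cv2.resize(np.hstack([a,b]),None,fx=1.53,fy=1.53,interpolation=cv2.INTER_CUBIC))
E
```

```text
[0.51913193 0.29299351 0.22346219] [-0.1880914  -0.45354854 -0.36070401] 34.3
[301.  123.6]
[213.1 123.5]
[295.8 249.7]
[218.3 249.8]
[257.  236.9]
```

View pics/f.png

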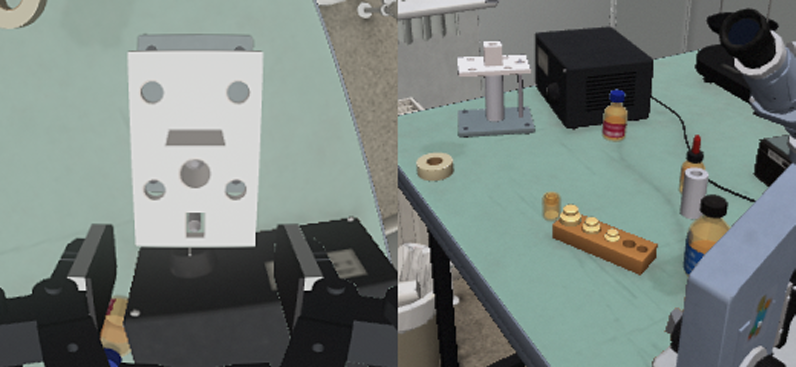

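The final view shows the deck flat on the sleeve with the pin in the slot at (195,225) and the rod inside the bore. The scene half shows the bystanders and the short sleeve still standing in place, so I'm handing in.

```bash
python3 -c "
from station import order
print(order.sign_off())"
```

```text
the job is handed in; nothing more can be done
None
```

The stand is assembled and handed in: the long sleeve stands on the base over the rod and the deck lies flat on it with the pin in its slot, after about 34 s of robot time and with the bystanders and short sleeve left standing. The sign-off gave no verdict.

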